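# Find the deep well of a heater block on the pin gauge and hold it well-up

## Robot

A 6-joint arm with a two-finger parallel gripper is mounted at the origin on a cart in front of the work surface, level with it; the furniture and walls round the work are solid. World frame = base frame: x ahead of the robot, y to its left, z up, the work surface at z = 0. Lengths are in mm, angles in rad, forces in N, time in s.
With the tool pointing down it reaches from about 375 to 975 mm from the base axis. Payload 3.8 kg.
Tool frame: the origin (TCP) lies between the finger pads; the fingertips stand 17 mm ahead of it and the grasp point (between the pads) lies 2 mm behind it; z points along the fingers, y is the line along which they close (so a half turn about z gives the same grasp; the last joint's range is limited). The gripper opens to 88 mm and grips with 3 to 60 N. Pads are 18 mm wide; open, the fingers measure 123 mm over their backs; the gripper's body (75 mm by 187 mm) begins 45 mm behind the grasp point.
Start: joints at [-0.037, 0.264, 1.604, -0, 1.274, -0.037], TCP at [674.995, -0.002, 255.706] pointing down, gripper open.
Joint ranges: [-2.63, 2.63], [-0.94, 2.18], [0.31, 2.57], [-1.31, 4.45], [0, 2.66], [-2.55, 2.55]. Speed limits (rad/s): [2.57, 2.57, 3.14, 3.14, 3.14, 3.14].

## Interface

Orientations are given as a unit quaternion [w, x, y, z].
In Python, from plant import robot gives the robot as it stands.
- The arm moves only by the tool apply_moves, never from a script. Its argument "steps" is one flat list of numbers, 6 for each row, row after row: the shift along the tool's x, y, z in m, then the turn, a rotation vector about the tool's x, y, z in rad. A call has 1 to 12 rows; each row is the pose to reach, as a shift and turn from the pose commanded when the call began, along the tool's axes at that moment; what a row does not reach only later rows make up. A row lasts 1/12 s, in which the tool goes at most 41.7 mm and 7.16 degrees, less where a joint would pass 70% of its speed; a pose out of reach is approached as far as the arm can. A call with a gripper value outside its range is refused whole. "jaw" is the finger opening in m, from 0 to 0.0881, set as the call begins (left out, the last holds). The fingers move at their own pace and stop on an object; the grip force is fixed at half the most. Time passes only in rows, so rows that repeat a pose let the fingers close. It gives the time, the measured TCP pose, the force, the opening and the grip force at its end, in the units of the state.
- robot.get_obs(): the state, without advancing time (a new reading comes with each control period).
- robot.read_camera(name): name is "scene" or "side" or "wrist"; returns the picture (400x640x3 uint8, blue, green, red); there is no depth.
- robot.camera_params(name): a dict with "fx", "fy", "cx", "cy" (pixels), "rvec" (rotation vector, rad) and "tvec" (3), from world to camera coordinates, as OpenCV has them. Camera axes: x right, y down, z forward; pixel columns grow to the right and rows downward; lengths in mm; the calibration is good to about 2 mm. A picture is of the moment at which its call begins: read the wrist's pose just before it. camera_params takes no time and is no camera call; for the wrist camera it gives the pose at the moment of the call.
- robot.sign_off(): hands the job in; it is judged then, once.
The state is a dict: "clock": time; "joints": joint angles; "qvel": joint speeds; "tau": joint torques, N m; "eef_pos": TCP position; "eef_rot": TCP orientation; "wrist_force": force on the tool from outside, world axes, zero at the start; "torque": the same for the moment, N m; "grip_width": opening from 0.0 (shut) to 1.0 (fully open); "grasp_force": force on a finger pad.
Only numpy, scipy, OpenCV 4.12 (cv2) and the standard library are available. Lean on these libraries where they do the work, as an engineer would, in place of code of your own. Each camera call takes 0.05 s, during which the arm holds its last target. There are 200 camera calls.

## Task

One end of the bare aluminium heater block has a deep blind well, the other end only a shallow dimple of the same width: find the deep one by feel, by pushing the block onto the pin of the blue bench gauge until its end meets the gauge's plate. Then take it off the pin, turn the block so that the deep well faces straight up, and finish while holding it still in the gripper, at least 10 cm clear of the worktop and touching nothing else. Leave the glassware, bottles and cap around it where they are.

Things in the scene. Friction and masses are not known exactly. Their poses are not given: they have to be found in the camera images.
- block: loose bare aluminium block, 64 mm long and 44 x 44 mm in section, about 0.2 to 0.4 kg, lying on a long side. Origin at its centre; its x axis runs along its length and points out of the end with the deep well. Well: 15 mm wide, 30 mm deep, in the centre of the +x end. Dimple: 15 mm wide, 6 mm deep, in the centre of the -x end. The four long sides are plain. It may point any way at the start
- well_mouth (a point): centre of the mouth of the block's deep well (the +x end of the block, 32 mm from its centre)
- gauge: blue steel pin gauge, screwed to the worktop (does not move): an upright plate 64 mm wide, 12 mm thick and 44 mm tall with a level steel pin, and behind the plate (-y side) a foot 60 mm long, 8 mm thick. Origin on the worktop right below the root of the pin, in the plate's front face; its y axis is level and is the direction in which the pin points, z is up. The worktop in front of the plate is bare
- pin_root (a point): root of the gauge's pin, on the pin's axis in the front face of the plate, 23 mm above the worktop (so the middle of a block that lies on the worktop is 1 mm lower). The pin sticks out 24 mm along the gauge's y axis, is 10 mm thick and has a round tip: it enters the deep well fully, but stops in the dimple when the block is still 18 mm from the plate
- amber_bottle: brown glass reagent bottle with black cap, 86 mm wide, 166 mm tall, loose bystander, upright; origin at the centre of its underside
- white_bottle: white plastic bottle, 84 mm wide, 171 mm tall, loose bystander, upright; origin at the centre of its underside
- beaker: clear glass beaker, 85 mm wide, 113 mm tall, loose bystander, upright; origin at the centre of its underside
- flask: clear conical flask, 68 mm wide, 127 mm tall, loose bystander, upright; origin at the centre of its underside
- glass_stopper: clear ground-glass stopper, 68 mm wide, 37 mm tall, loose bystander, upright; origin at the centre of its underside
- blue_cap: blue screw cap, 49 mm wide, 14 mm tall, loose bystander, upright; origin at the centre of its underside
Not all that is in view belongs to the job. Several things look just like the block: the one meant starts farthest from the robot's base. Of the things that look like the gauge, take the one that is farthest to the robot's left at the start.

How it is judged (in metres and radians):
On the way:
1. the block's deep well is pushed onto the gauge pin until the block's end meets the plate (gap under 3 mm) (y of well_mouth in the frame of pin_root below 0.003 m and distance between well_mouth and pin_root below 0.006 m and angle between the x axis of block and the y axis of gauge, either way round below 0.15 rad), for 0.1 s.
At the end, for the whole second after the job is handed in: The block is held in the fingers with its deep well facing up within 12 degrees, its centre at least 125 mm above the worktop, still (under 30 mm/s and 0.3 rad/s), touching neither the gauge nor any bystander (height (world z) of block above 0.125 m and angle between block's own x axis and vertical below 0.21 rad and contact force between the fingers and block above 1 N and linear speed of block below 0.03 m/s and angular speed of block below 0.3 rad/s and contact force between block and gauge below 0.1 N and contact force between block and amber_bottle below 0.1 N and contact force between block and white_bottle below 0.1 N and contact force between block and beaker below 0.1 N and contact force between block and flask below 0.1 N and contact force between block and glass_stopper below 0.1 N and contact force between block and blue_cap below 0.1 N); the arm keeps its last pose, push and grip.
It fails at once if a bystander is pushed more than 3 cm or tipped over (distance of any of amber_bottle, white_bottle, beaker, flask, glass_stopper, blue_cap from where it was at the start of the episode above 0.03 m or angle between any of amber_bottle, white_bottle, beaker, flask, glass_stopper, blue_cap's own z axis and vertical above 0.5 rad).
It also fails if it takes over 72 s, if anything falls off the work surface, if the arm or the gripper's body presses on something with over 40 N, if the wrist force passes 120 N, or if a joint passes its speed limit or range.

## Working session

There is one attempt and no reset: what is moved stays moved. The work goes in short steps, Python scripts to look and compute and a tool call to move; the robot and the scene stay as the last step left them, time stands still between calls to the robot, and variables do not carry over. Pictures are saved under pics/ and viewed, at most 10 in all, crops included, and the job is handed in when it is done.

Besides the shell and the picture viewer there is one more tool, called by a JSON object that holds its "name" and its "arguments", one argument or row to a line. apply_moves: Moves the arm, as the interface text tells. Its arguments: {"type":"object","properties":{"steps":{"type":"array"},"jaw":{"type":"number"}},"required":["steps"]}

```bash
mkdir -p pics; python3 - <<'E'
from plant import robot
import cv2,numpy as np
for n in ("scene","side"):
    cv2.imwrite(f"pics/{n}0.png",robot.read_camera(n)); p=robot.camera_params(n)
    R=cv2.Rodrigues(np.array(p["rvec"],float))[0]; print(n,p["fx"],p["cx"],p["cy"],-R.T@np.ravel(p["tvec"]))
print(robot.get_obs())
E
```

```text
scene 407.5670225005832 319.61806205369174 200.68356636377092 [-100.17025159 -728.03831217  830.63626173]
side 493.95041736469364 317.98396571599153 204.09587608691353 [1015.87621142  804.31673071 1368.30470568]
{'clock': 0.1, 'joints': array([-3.69342522e-02,  2.64695102e-01,  1.60519565e+00,  3.53950389e-06,
        1.27370329e+00, -3.69159381e-02]), 'qvel': array([ 0.00049785, -0.00155042, -0.00325427, -0.00105911, -0.00033784,
       -0.00060544]), 'tau': array([ 2.09863060e-04, -5.03614998e+01, -3.58072400e+01,  7.29403482e-02,
        2.32994242e-02, -8.27531630e-05]), 'eef_pos': array([ 6.74410056e+02, -2.07560522e-03,  2.54523391e+02]), 'eef_rot': array([-7.34388514e-04,  7.07113270e-01,  7.07099585e-01, -6.79753384e-04]), 'wrist_force': array([0.11205108, 0.8510041 , 0.10790799]), 'torque': array([0.00345695, 0.01837345, 0.05870707]), 'grasp_force': 0.0, 'grip_width': 1.0000628078896192}
```

View pics/scene0.png

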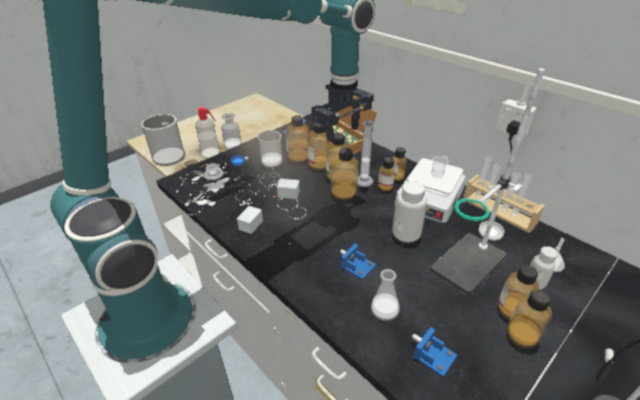

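View pics/side0.png

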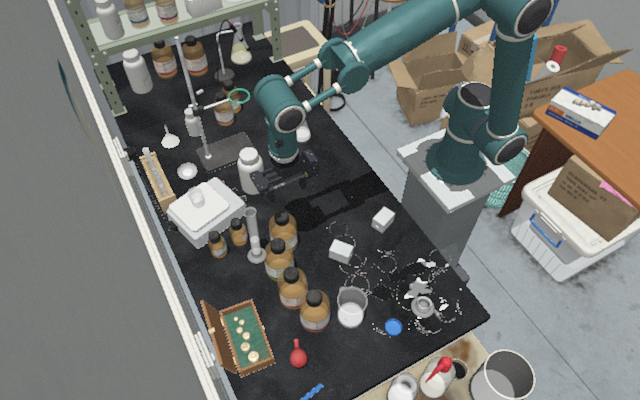

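The scene view shows two blocks at (249,219) and (288,188) and two blue gauges at (357,262) and (434,350). In the side view the blocks are at (383,219) and (341,251), and the gauges are hidden by the arm. I'll cast rays and zoom in.

```bash
cat > h.py <<'E'
import cv2,numpy as np
from plant import robot
def cam(n):
    p=robot.camera_params(n); R=cv2.Rodrigues(np.array(p["rvec"],float))[0]
    return np.array([[p["fx"],0,p["cx"]],[0,p["fy"],p["cy"]],[0,0,1]]),R,np.ravel(p["tvec"]).astype(float)
def ray(c,uv,z):
    K,R,t=c; o=-R.T@t; d=R.T@np.linalg.inv(K)@np.array([uv[0],uv[1],1.]); return o+d*(z-o[2])/d[2]
def proj(c,P):
    K,R,t=c; q=K@(R@np.asarray(P,float)+t); return q[:2]/q[2]
E
python3 - <<'E'
from h import *
s=cam("scene");d=cam("side")
for u in [(249,219),(288,188),(357,262),(434,350),(408,212),(345,173),(386,300),(238,160),(271,150)]: print(u,ray(s,u,22).round())
for u in [(383,219),(341,251)]: print(u,ray(d,u,22).round())
a=cv2.imread("pics/scene0.png");b=cv2.imread("pics/side0.png")
f=lambda i,x,y,w,h:cv2.resize(i[y:y+h,x:x+w],(400,300),interpolation=cv2.INTER_CUBIC)
cv2.imwrite("pics/z1.png",np.vstack([np.hstack([f(a,230,165,80,60),f(a,330,235,60,45)]),np.hstack([f(b,320,200,80,60),f(a,400,315,80,60)])]))
E
```

```text
(249, 219) [381. 100.  22.]
(288, 188) [566. 138.  22.]
(357, 262) [ 484. -246.   22.]
(434, 350) [ 413. -537.   22.]
(408, 212) [ 750. -215.   22.]
(345, 173) [765.  66.  22.]
(386, 300) [ 442. -379.   22.]
(238, 160) [546. 398.  22.]
(271, 150) [676. 368.  22.]
(383, 219) [379.  96.  22.]
(341, 251) [563. 135.  22.]
```

View pics/z1.png

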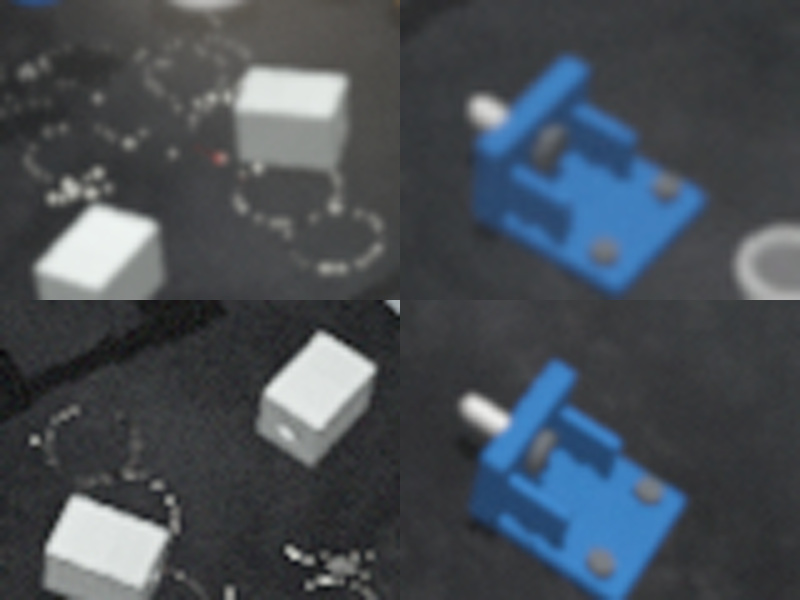

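The crops show the far block at about (566,138), with its top-face corners visible, and the left gauge at about (484,-246), with its pin pointing roughly +y. I'll compute their headings and plan a wrist look.

```bash
python3 - <<'E'
from h import *
s=cam("scene");d=cam("side")
def quad(c,q):
    P=np.array([ray(c,u,44) for u in q])[:,:2]; print(P.mean(0).round(1)); 
    for i in range(4):
        e=P[(i+1)%4]-P[i]; print("  ",P[i].round(),np.hypot(*e).round(1),np.degrees(np.arctan2(e[1],e[0])).round(1))
quad(s,[(230+x/5,165+y/5) for x,y in[(248,68),(348,72),(342,118),(236,112)]])
quad(d,[(320+x/5,200+y/5) for x,y in[(77,195),(168,240),(155,282),(47,250)]])
g=[(330+x/6.667,235+y/6.667) for x,y in[(78,142),(108,152),(190,65),(168,53)]]
quad(s,g)
print("pin tip z23",ray(s,(330+75/6.667,235+103/6.667),23), "root",ray(s,(330+102/6.667,235+122/6.667),23))
print("wrist pos",(lambda c:(-c[1].T@c[2],c[1].round(2)))(cam("wrist")), cam("wrist")[0])
E
```

```text
[566.1 132. ]
   [562. 174.] 67.2 -48.4
   [607. 124.] 51.1 -135.7
   [570.  88.] 69.5 130.2
   [525. 141.] 49.3 41.8
[561.8 139.7]
   [564. 100.] 65.2 120.7
   [530. 156.] 31.6 44.1
   [553. 178.] 70.2 -47.8
   [600. 126.] 44.9 -144.6
[ 487.5 -218.3]
   [ 455. -217.] 12.9 -69.1
   [ 459. -229.] 60.2 9.7
   [ 519. -219.] 11.1 96.7
   [ 517. -208.] 63.3 -171.7
pin tip z23 [ 484.52560682 -187.23002496   23.        ] root [ 484.65218778 -202.51274464   23.        ]
wrist pos (array([674.33992193,  73.63461309, 383.6028683 ]), array([[ 1.  ,  0.  , -0.  ],
       [ 0.  , -0.96,  0.29],
       [-0.  , -0.29, -0.96]])) [[321.15656013   0.         328.29090415]
 [  0.         321.15656013 198.30353838]
 [  0.           0.           1.        ]]
```

Both the target block and the gauge should be in the wrist camera's view from here.

```bash
python3 - <<'E'
from h import *
c=cam("wrist"); im=robot.read_camera("wrist"); cv2.imwrite("pics/w0.png",im)
np.savez("w0.npz",K=c[0],R=c[1],t=c[2])
E
```

```text
(no output)
```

View pics/w0.png

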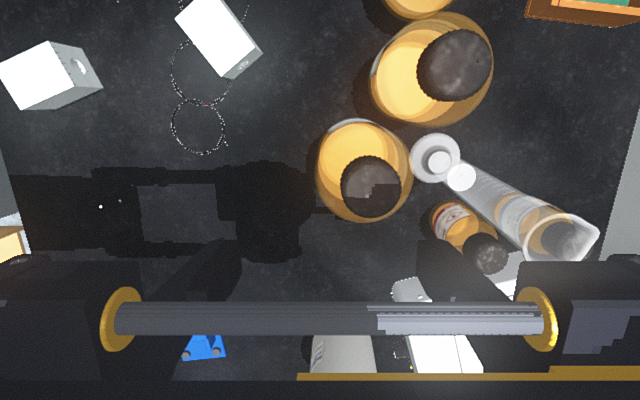

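The wrist view shows the target block at (220,35), with its top clipped slightly at the image edge. The amber bottles are at (365,170) and (430,70). I'll fit the block's top face and get the bottle positions.

```bash
python3 - <<'E'
from h import *
z=np.load("w0.npz"); c=(z["K"],z["R"],z["t"]); im=cv2.imread("pics/w0.png"); g=cv2.cvtColor(im,cv2.COLOR_BGR2GRAY)
m=(g>215).astype(np.uint8); m[:, :160]=0; m[:,300:]=0; m[120:]=0
cs=max(cv2.findContours(m,cv2.RETR_EXTERNAL,cv2.CHAIN_APPROX_NONE)[0],key=cv2.contourArea)
ap=cv2.approxPolyDP(cs,4,True)[:,0]; print(cv2.contourArea(cs))
for u in ap: print(u,ray(c,u,44).round(1))
W=np.array([ray(c,u,44)[:2] for u in cs[:,0]],np.float32); print(cv2.minAreaRect(W))
for n,u,h in [("bottle1 cap",(370,187),166),("b2 cap",(455,65),166)]: print(n,ray(c,u,h).round())
E
```

```text
3271.5
[194   0] [548.2 164.5  44. ]
[175  19] [528.3 148.7  44. ]
[221  76] [567.   98.1  44. ]
[254  46] [601.6 125.3  44. ]
[219   0] [571.5 164.5  44. ]
((564.7222290039062, 136.88095092773438), (45.653594970703125, 64.71503448486328), 37.052268981933594)
bottle1 cap [703.  17. 166.]
b2 cap [753.  96. 166.]
```

{"name": "apply_moves", "arguments": {
  "steps": [0.137, -0.11, 0.165, 0, 0, -0.649, 0.137, -0.11, 0.165, 0, 0, -0.649, 0.137, -0.11, 0.165, 0, 0, -0.649, 0.137, -0.11, 0.165, 0, 0, -0.649, 0.137, -0.11, 0.165, 0, 0, -0.649, 0.137, -0.11, 0.165, 0, 0, -0.649, 0.137, -0.11, 0.165, 0, 0, -0.649, 0.137, -0.11, 0.165, 0, 0, -0.649, 0.137, -0.11, 0.165, 0, 0, -0.649],
  "jaw": 0.0881
}}

```text
clock: 0.9
eef_pos: [566.1, 136.9, 91.5]
eef_rot: [0.001, 0.445, 0.896, 0.0]
wrist_force: [0.6, 0.7, 1.1]
grip_width: 1.0
grasp_force: 0.0
```

{"name": "apply_moves", "arguments": {
  "steps": [0, 0, 0.034, 0, 0, 0, 0, 0, 0.068, 0, 0, 0, 0, 0, 0.068, 0, 0, 0, 0, 0, 0.068, 0, 0, 0]
}}

```text
clock: 1.23
eef_pos: [565.1, 135.9, 22.5]
eef_rot: [-0.001, 0.445, 0.895, -0.001]
wrist_force: [0.1, -0.4, -0.5]
grip_width: 1.001
grasp_force: 0.0
```

{"name": "apply_moves", "arguments": {
  "steps": [0, 0, 0, 0, 0, 0, 0, 0, 0, 0, 0, 0, 0, 0, 0, 0, 0, 0, 0, 0, 0, 0, 0, 0, 0, 0, 0, 0, 0, 0, 0, 0, 0, 0, 0, 0, 0, 0, 0, 0, 0, 0, 0, 0, 0, 0, 0, 0],
  "jaw": 0.03
}}

```text
clock: 1.9
eef_pos: [565.2, 137.1, 23.1]
eef_rot: [0.0, 0.445, 0.896, 0.0]
wrist_force: [-1.2, -0.4, 3.0]
grip_width: 0.495
grasp_force: 30.0
```

{"name": "apply_moves", "arguments": {
  "steps": [0, 0, -0.04, 0, 0, 0, 0, 0, -0.08, 0, 0, 0, 0, 0, -0.12, 0, 0, 0, 0, 0, -0.16, 0, 0, 0, 0, 0, -0.16, 0, 0, 0]
}}

```text
clock: 2.32
eef_pos: [570.0, 138.1, 191.9]
eef_rot: [0.006, 0.445, 0.896, 0.004]
wrist_force: [1.1, 0.4, -1.9]
grip_width: 0.497
grasp_force: 30.0
```

```bash
python3 - <<'E'
from h import *
o=robot.get_obs(); print(o["eef_pos"],o["grip_width"])
a=robot.read_camera("scene");b=robot.read_camera("side")
cv2.imwrite("pics/s1.png",a);cv2.imwrite("pics/d1.png",b)
d=cam("side"); s=cam("scene"); P=[485,-220,25]; print(proj(d,P),proj(s,P))
f=lambda i,u,w,h:cv2.resize(i[int(u[1])-h//2:int(u[1])+h//2,int(u[0])-w//2:int(u[0])+w//2],(400,300),interpolation=cv2.INTER_CUBIC)
k1,k2=proj(d,P),proj(s,P); e=(565,137,180); 
cv2.imwrite("pics/z2.png",np.vstack([np.hstack([f(b,k1,80,60),f(a,k2,80,60)]),np.hstack([f(b,proj(d,e),120,90),f(a,proj(s,e),120,90)])]))
E
```

```text
[570.0296381 138.1205953 191.855177 ] 0.496836309015751
[309.58461723 166.36046395] [350.08851838 256.06212266]
```

View pics/z2.png

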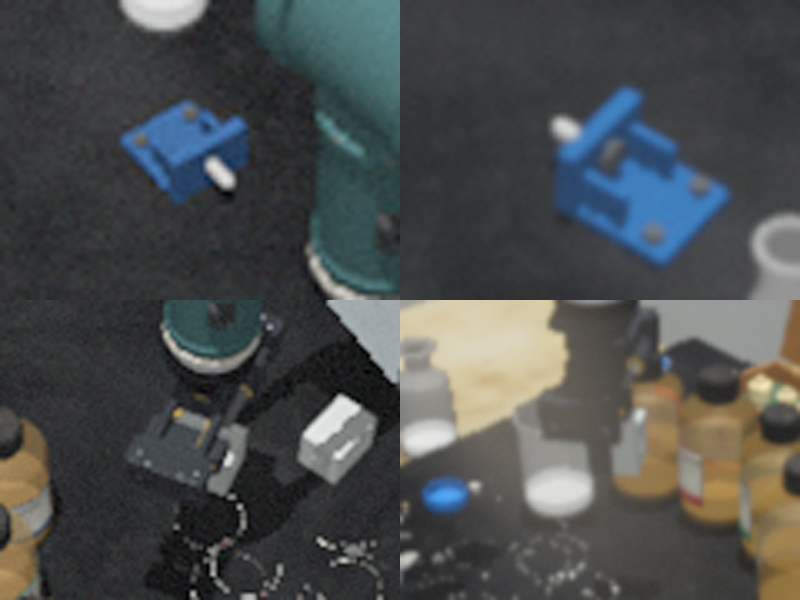

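The side crop now shows the gauge with its pin unobstructed, with the root at (311,168) and the tip at (315,172). These views are too coarse to fit a pin, so I'll fly past the gauge and look down with the wrist camera.

{"name": "apply_moves", "arguments": {
  "steps": [-0.292, -0.322, -0.01, 0, 0, 0.51, -0.292, -0.322, -0.01, 0, 0, 0.51, -0.292, -0.322, -0.01, 0, 0, 0.51, -0.292, -0.322, -0.01, 0, 0, 0.51, -0.292, -0.322, -0.01, 0, 0, 0.51, -0.292, -0.322, -0.01, 0, 0, 0.51, -0.292, -0.322, -0.01, 0, 0, 0.51, -0.292, -0.322, -0.01, 0, 0, 0.51, -0.292, -0.322, -0.01, 0, 0, 0.51, -0.292, -0.322, -0.01, 0, 0, 0.51, -0.292, -0.322, -0.01, 0, 0, 0.51, -0.292, -0.322, -0.01, 0, 0, 0.51]
}}

```text
clock: 3.42
eef_pos: [482.1, -293.2, 189.0]
eef_rot: [-0.003, 0.658, 0.753, -0.001]
wrist_force: [0.4, -0.7, -2.3]
grip_width: 0.497
grasp_force: 30.0
```

{"name": "apply_moves", "arguments": {
  "steps": [0, 0, 0, 0, 0, 0, 0, 0, 0, 0, 0, 0, 0, 0, 0, 0, 0, 0, 0, 0, 0, 0, 0, 0]
}}

```text
clock: 3.75
eef_pos: [484.8, -288.6, 191.7]
eef_rot: [-0.001, 0.656, 0.755, -0.0]
wrist_force: [0.9, 0.1, -2.8]
grip_width: 0.496
grasp_force: 30.0
```

```bash
python3 - <<'E'
from h import *
c=cam("wrist"); im=robot.read_camera("wrist"); cv2.imwrite("pics/w1.png",im)
np.savez("w1.npz",K=c[0],R=c[1],t=c[2]); o=robot.get_obs(); print(o["eef_pos"],o["eef_rot"],o["joints"].round(2),o["wrist_force"])
E
```

```text
[ 485.05634948 -288.81505104  192.15831118] [-5.29213546e-04  6.55573793e-01  7.55130930e-01  2.81967501e-06] [-0.58  0.11  1.91  0.    1.13 -0.72] [-0.3997659  -0.17431055 -2.65247121]
```

View pics/w1.png

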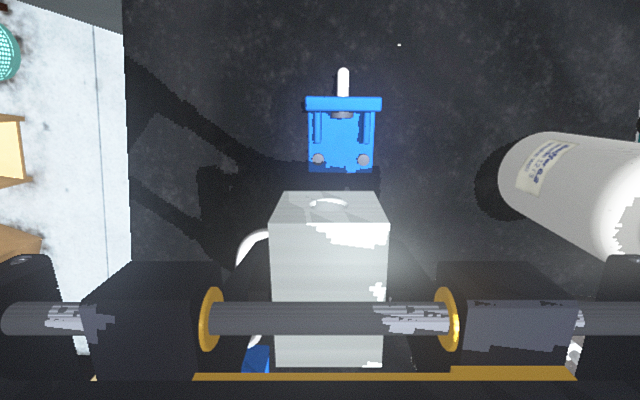

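The wrist view shows the gauge clearly. The plate top spans (305,97) to (382,110), the pin runs from (344,95) to tip (343,68), and the held block's rear end is at (328,203).

```bash
python3 - <<'E'
from h import *
z=np.load("w1.npz"); c=(z["K"],z["R"],z["t"]); im=cv2.imread("pics/w1.png"); hsv=cv2.cvtColor(im,cv2.COLOR_BGR2HSV)
# plate top, z=44: columns' upper and lower edge via blue mask
m=cv2.inRange(hsv,(95,100,60),(125,255,255)); m[190:]=0
ys,xs=np.nonzero(m); print(xs.min(),xs.max(),ys.min(),ys.max())
up=[(u,np.nonzero(m[:,u])[0].min()-.5) for u in list(range(309,336))+list(range(352,380))]
W=np.array([ray(c,u,44)[:2] for u in up]); f=np.polyfit(W[:,0],W[:,1],1); print("front edge dir deg",np.degrees(np.arctan(f[0])),"y at x=",W[:,0].min(),W[:,0].max(),np.polyval(f,[W[:,0].min(),W[:,0].max()]))
for v in range(98,110,3):
    r=np.nonzero(m[v])[0]; a,b=ray(c,(r.min()-.5,v+.0),44),ray(c,(r.max()+.5,v),44); print(v,r.min(),r.max(),a[:2].round(1),b[:2].round(1),np.linalg.norm(a-b).round(1),((a+b)/2)[:2].round(1))
p=((hsv[...,2]>150)&(hsv[...,1]<60)).astype(np.uint8)
for v in range(66,96,4):
    r=np.nonzero(p[v,320:365])[0]+320
    if len(r): print("pin",v,r.min(),r.max(),ray(c,((r.min()+r.max())/2,v),23)[:2].round(1))
E
```

```text
301 540 76 173
front edge dir deg 6.330434442330775 y at x= 457.2023933370813 514.2153345774004 [-211.15820844 -204.833266  ]
98 304 382 [ 453.1 -215.4] [ 517.4 -206.3] 65.0 [ 485.2 -210.9]
101 304 382 [ 453.3 -217.8] [ 517.9 -208.6] 65.2 [ 485.6 -213.2]
104 301 382 [ 451.2 -220.5] [ 518.3 -211. ] 67.8 [ 484.7 -215.7]
107 302 381 [ 452.3 -222.8] [ 517.9 -213.4] 66.3 [ 485.1 -218.1]
pin 70 338 348 [ 482.5 -187.7]
pin 74 338 348 [ 483.  -190.9]
pin 78 338 348 [ 483.5 -194.1]
pin 82 337 348 [ 483.6 -197.4]
pin 86 337 348 [ 484.1 -200.6]
pin 90 337 348 [ 484.6 -203.9]
pin 94 337 348 [ 485.1 -207.2]
```

{"name": "apply_moves", "arguments": {
  "steps": [0.155, 0.0122, 0, 0, 0, 0.013, 0.155, 0.0122, 0, 0, 0, 0.013, 0.155, 0.0122, 0, 0, 0, 0.013, 0.155, 0.0122, 0, 0, 0, 0.013, 0.155, 0.0122, 0, 0, 0, 0.013, 0.155, 0.0122, 0.04, 0, 0, 0.013, 0.155, 0.0122, 0.08, 0, 0, 0.013, 0.155, 0.0122, 0.12, 0, 0, 0.013, 0.155, 0.0122, 0.15, 0, 0, 0.013, 0.155, 0.0122, 0.168, 0, 0, 0.013, 0.155, 0.0122, 0.168, 0, 0, 0.013, 0.155, 0.0122, 0.168, 0, 0, 0.013]
}}

```text
clock: 4.8
eef_pos: [475.3, -134.7, 24.0]
eef_rot: [-0.001, 0.661, 0.751, -0.0]
wrist_force: [0.2, 0.1, -2.3]
grip_width: 0.498
grasp_force: 30.0
```

{"name": "apply_moves", "arguments": {
  "steps": [0, 0, 0, 0, 0, 0, 0, 0, 0, 0, 0, 0]
}}

```text
clock: 4.97
eef_pos: [476.6, -135.3, 25.8]
eef_rot: [0.001, 0.661, 0.75, 0.0]
wrist_force: [-0.2, -0.6, -2.2]
grip_width: 0.495
grasp_force: 30.0
```

```bash
python3 - <<'E'
from h import *
o=robot.get_obs(); e=o["eef_pos"]; q=o["eef_rot"]; print(e,q,o["wrist_force"])
a=97.4*np.pi/180; p=np.array([np.cos(a),np.sin(a)]); n=np.array([np.sin(a),-np.cos(a)]); d=e[:2]-[485.1,-208.2]
print("along",d@p,"lateral",d@n,"yaw",np.degrees(2*np.arctan2(q[2],q[1])))
E
```

```text
[ 476.55844478 -135.29148038   25.77038857] [9.72963179e-04 6.61047828e-01 7.50343041e-01 3.78382200e-04] [-0.18671378 -0.56882656 -2.19274565]
along 73.40139109571527 lateral 0.9198822812344716 yaw 97.24027476581561
```

{"name": "apply_moves", "arguments": {
  "steps": [-0.005, -0.0009, 0.0015, 0, 0, 0, -0.01, -0.0009, 0.0015, 0, 0, 0, -0.015, -0.0009, 0.0015, 0, 0, 0, -0.018, -0.0009, 0.0015, 0, 0, 0, -0.02, -0.0009, 0.0015, 0, 0, 0, -0.022, -0.0009, 0.0015, 0, 0, 0, -0.024, -0.0009, 0.0015, 0, 0, 0, -0.026, -0.0009, 0.0015, 0, 0, 0, -0.027, -0.0009, 0.0015, 0, 0, 0, -0.028, -0.0009, 0.0015, 0, 0, 0, -0.028, -0.0009, 0.0015, 0, 0, 0, -0.028, -0.0009, 0.0015, 0, 0, 0]
}}

```text
clock: 5.97
eef_pos: [478.2, -162.9, 23.0]
eef_rot: [0.0, 0.661, 0.75, -0.0]
wrist_force: [1.4, 0.0, -6.1]
grip_width: 0.497
grasp_force: 30.0
```

{"name": "apply_moves", "arguments": {
  "steps": [-0.002, 0, 0, 0, 0, 0, -0.004, 0, 0, 0, 0, 0, -0.006, 0, 0, 0, 0, 0, -0.008, 0, 0, 0, 0, 0, -0.009, 0, 0, 0, 0, 0, -0.01, 0, 0, 0, 0, 0, -0.011, 0, 0, 0, 0, 0, -0.012, 0, 0, 0, 0, 0, -0.012, 0, 0, 0, 0, 0]
}}

```text
clock: 6.72
eef_pos: [479.7, -174.9, 23.0]
eef_rot: [-0.0, 0.661, 0.75, 0.0]
wrist_force: [3.6, 2.9, -8.8]
grip_width: 0.499
grasp_force: 30.0
```

```bash
python3 - <<'E'
from h import *
o=robot.get_obs(); e=o["eef_pos"]; q=o["eef_rot"]; print(e,q,o["wrist_force"],o["torque"])
a=97.4*np.pi/180; p=np.array([np.cos(a),np.sin(a)]); n=np.array([np.sin(a),-np.cos(a)]); d=e[:2]-[485.1,-208.2]
print("along",d@p,"lateral",d@n)
w=robot.read_camera("wrist"); s=robot.read_camera("scene"); d=robot.read_camera("side")
f=lambda i,u,w,h:cv2.resize(i[int(u[1])-h//2:int(u[1])+h//2,int(u[0])-w//2:int(u[0])+w//2],(400,300),interpolation=cv2.INTER_CUBIC)
P=(485,-190,30); cv2.imwrite("pics/z3.png",np.hstack([f(s,proj(cam("scene"),P),80,60),f(d,proj(cam("side"),P),80,60)]))
E
```

```text
[ 479.68482163 -174.86391001   22.97065098] [-9.39135676e-05  6.61245366e-01  7.50169682e-01  6.62708190e-05] [ 3.55310816  2.90064297 -8.83236131] [ 0.64933696 -0.5505118   0.08542151]
along 33.75589024177706 lateral -1.0765346297401184
```

View pics/z3.png

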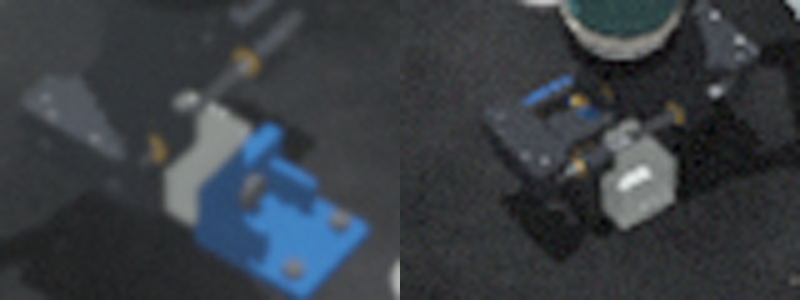

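Both crops show the block seated almost against the gauge plate, well past the dimple's stopping point. I'll press gently until it meets the plate.

{"name": "apply_moves", "arguments": {
  "steps": [-0.001, 0.001, 0.0005, 0, 0, 0, -0.002, 0.001, 0.001, 0, 0, 0, -0.003, 0.001, 0.001, 0, 0, 0, -0.004, 0.001, 0.001, 0, 0, 0, -0.004, 0.001, 0.001, 0, 0, 0, -0.004, 0.001, 0.001, 0, 0, 0]
}}

```text
clock: 7.37
eef_pos: [481.0, -177.5, 22.7]
eef_rot: [-0.001, 0.661, 0.75, 0.001]
wrist_force: [-0.4, 8.4, 0.5]
grip_width: 0.497
grasp_force: 30.0
```

{"name": "apply_moves", "arguments": {
  "steps": [-0.001, 0, 0, 0, 0, 0, -0.002, 0, 0, 0, 0, 0, -0.002, 0, 0, 0, 0, 0, -0.002, 0, 0, 0, 0, 0, -0.002, 0, 0, 0, 0, 0]
}}

```text
clock: 7.78
eef_pos: [480.9, -177.6, 22.7]
eef_rot: [-0.002, 0.662, 0.75, 0.001]
wrist_force: [0.4, 16.9, 4.5]
grip_width: 0.498
grasp_force: 30.0
```

The TCP has stopped at the depth expected for the plate while the force keeps rising, so this is the deep end. I'll back it off the pin and lift.

{"name": "apply_moves", "arguments": {
  "steps": [0.008, 0, 0, 0, 0, 0, 0.016, 0, 0, 0, 0, 0, 0.026, 0, 0, 0, 0, 0, 0.036, 0, 0, 0, 0, 0, 0.046, 0, 0, 0, 0, 0, 0.056, 0, 0, 0, 0, 0, 0.056, 0, 0, 0, 0, 0, 0.056, 0, -0.04, 0, 0, 0, 0.056, 0, -0.08, 0, 0, 0, 0.056, 0, -0.12, 0, 0, 0, 0.056, 0, -0.16, 0, 0, 0, 0.056, 0, -0.2, 0, 0, 0]
}}

```text
clock: 8.78
eef_pos: [473.9, -125.0, 224.0]
eef_rot: [0.0, 0.661, 0.75, -0.0]
wrist_force: [2.4, -0.5, -2.2]
grip_width: 0.495
grasp_force: 30.0
```

{"name": "apply_moves", "arguments": {
  "steps": [0, 0, -0.03, 0, 0, -0.12, 0, 0, -0.06, 0, 0, -0.24, 0, 0, -0.09, 0, 0, -0.36, 0, 0, -0.12, 0, 0, -0.48, 0, 0, -0.12, 0, 0, -0.6, 0, 0, -0.12, 0, 0, -0.72, 0, 0, -0.12, 0, 0, -0.84, 0, 0, -0.12, 0, 0, -0.96, 0, 0, -0.12, 0, 0, -1.08, 0, 0, -0.12, 0, 0, -1.18, 0, 0, -0.12, 0, 0, -1.18, 0, 0, -0.12, 0, 0, -1.18]
}}

```text
clock: 9.78
eef_pos: [474.2, -125.1, 342.0]
eef_rot: [-0.0, 0.133, 0.991, -0.0]
wrist_force: [0.5, 0.7, -3.3]
grip_width: 0.498
grasp_force: 30.0
```

```bash
python3 - <<'E'
from h import *
from scipy.spatial.transform import Rotation as T
o=robot.get_obs(); q=o["eef_rot"]; print(o["eef_pos"],o["joints"].round(3),o["wrist_force"],o["grasp_force"],o["clock"]); print(T.from_quat(np.r_[q[1:],q[0]]).as_matrix().round(3))
E
```

```text
[ 474.21233839 -125.10387798  341.95693905] [-0.309 -0.134  1.869 -0.     1.407 -1.612] [ 0.48884105  0.71442753 -3.34754316] 29.997741633924306 9.7833
[[-0.964  0.264 -0.   ]
 [ 0.264  0.964 -0.   ]
 [ 0.    -0.    -1.   ]]
```

{"name": "apply_moves", "arguments": {
  "steps": [-0.02, 0, -0.005, 0, -0.12, 0, -0.04, 0, -0.01, 0, -0.24, 0, -0.06, 0, -0.015, 0, -0.36, 0, -0.08, 0, -0.02, 0, -0.48, 0, -0.1, 0, -0.025, 0, -0.6, 0, -0.12, 0, -0.03, 0, -0.72, 0, -0.14, 0, -0.035, 0, -0.84, 0, -0.16, 0, -0.04, 0, -0.96, 0, -0.18, 0, -0.045, 0, -1.08, 0, -0.2, 0, -0.05, 0, -1.2, 0, -0.21, 0, -0.055, 0, -1.32, 0, -0.22, 0, -0.06, 0, -1.44, 0]
}}

```text
clock: 10.78
eef_pos: [675.1, -168.4, 421.3]
eef_rot: [0.556, 0.113, 0.82, -0.076]
wrist_force: [0.5, 0.4, -2.8]
grip_width: 0.497
grasp_force: 30.0
```

{"name": "apply_moves", "arguments": {
  "steps": [0, 0, 0, 0, -0.07, 0, 0, 0, 0, 0, -0.131, 0, 0, 0, 0, 0, -0.131, 0, 0, 0, 0, 0, -0.131, 0, 0, 0, 0, 0, -0.131, 0, 0, 0, 0, 0, -0.131, 0]
}}

```text
clock: 11.28
eef_pos: [665.5, -164.5, 460.2]
eef_rot: [0.581, 0.111, 0.802, -0.082]
wrist_force: [0.3, 0.3, -3.6]
grip_width: 0.494
grasp_force: 30.0
```

```bash
python3 - <<'E'
from h import *
from scipy.spatial.transform import Rotation as T
o=robot.get_obs(); q=o["eef_rot"]; e=o["eef_pos"]; print(e,o["joints"].round(3),o["wrist_force"],o["grasp_force"],o["clock"]); print(T.from_quat(np.r_[q[1:],q[0]]).as_matrix().round(3))
w=robot.read_camera("wrist");s=robot.read_camera("scene"); d=robot.read_camera("side")
def f(i,n):
    u=proj(cam(n),e).astype(int).clip([70,52],[570,348]); return cv2.resize(i[u[1]-52:u[1]+53,u[0]-70:u[0]+70],(400,300),interpolation=cv2.INTER_CUBIC)
cv2.imwrite("pics/z4.png",np.vstack([np.hstack([f(s,"scene"),f(d,"side")]),np.hstack([cv2.resize(w,(400,250)),np.zeros((250,400,3),np.uint8)])]))
E
```

```text
[ 665.4578103  -164.51233377  460.23392745] [-2.790e-01 -3.180e-01  2.204e+00  9.760e-01  2.000e-03 -2.551e+00] [ 0.27985394  0.34665529 -3.55678107] 30.00163012300618 11.2833
[[-0.301  0.273  0.914]
 [ 0.082  0.962 -0.261]
 [-0.95  -0.004 -0.312]]
```

View pics/z4.png

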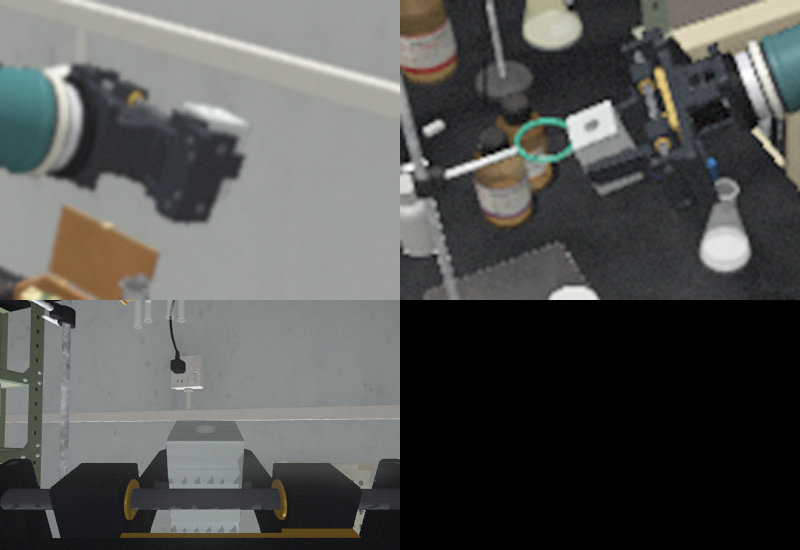

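The crops show the block held firmly with its well end at the top, but still tilted about 18°. j5 has hit its 0 limit, so I'll back off, raise and extend the arm, then finish the turn.

{"name": "apply_moves", "arguments": {
  "steps": [0, 0, 0, 0, 0.1, 0, 0, 0, 0, 0, 0.2, 0, 0, 0, 0, 0, 0.3, 0, 0, 0, 0, 0, 0.4, 0, 0, 0, 0, 0, 0.5, 0, 0, 0, 0, 0, 0.5, 0, 0, 0, 0, 0, 0.5, 0, 0, 0, 0, 0, 0.5, 0, 0, 0, 0, 0, 0.5, 0]
}}

```text
clock: 12.18
eef_pos: [666.8, -164.7, 462.8]
eef_rot: [0.367, 0.127, 0.92, -0.053]
wrist_force: [0.2, -0.2, -3.4]
grip_width: 0.499
grasp_force: 30.0
```

```bash
cat > o.py <<'E'
from h import *
from scipy.spatial.transform import Rotation as T
o=robot.get_obs(); q=o["eef_rot"]; M=T.from_quat(np.r_[q[1:],q[0]]).as_matrix(); print(o["eef_pos"],o["joints"].round(3),o["clock"]); print(M.round(3))
print("tool comps of world up, out:",M.T@[0,0,1],M.T@[.966,-.26,0], "tilt deg",np.degrees(np.arccos(-M[2,0])))
E
python3 o.py
```

```text
[ 666.75752677 -164.70082414  462.82090268] [-0.278 -0.196  1.864 -0.003  0.714 -1.572] 12.1833
[[-0.699  0.273  0.661]
 [ 0.195  0.962 -0.19 ]
 [-0.688 -0.004 -0.725]]
tool comps of world up, out: [-0.68825799 -0.00384652 -0.72545582] [-0.72570609  0.01334789  0.68842466] tilt deg 46.507628568808386
```

{"name": "apply_moves", "arguments": {
  "steps": [-0.025, 0, -0.026, 0, 0, 0, -0.05, 0, -0.052, 0, 0, 0, -0.075, 0, -0.078, 0, 0, 0, -0.1, 0, -0.104, 0, 0, 0, -0.125, 0, -0.13, 0, 0, 0, -0.15, 0, -0.156, 0, 0, 0, -0.175, 0, -0.182, 0, 0, 0, -0.2, 0, -0.208, 0, 0, 0, -0.225, 0, -0.234, 0, 0, 0, -0.246, 0, -0.259, 0, 0, 0, -0.246, 0, -0.259, 0, 0, 0, -0.246, 0, -0.259, 0, 0, 0]
}}

```text
clock: 13.18
eef_pos: [666.6, -163.3, 821.2]
eef_rot: [0.368, 0.127, 0.92, -0.053]
wrist_force: [-0.3, 0.4, -4.1]
grip_width: 0.494
grasp_force: 30.0
```

```bash
python3 o.py
```

```text
[ 666.60041769 -163.31081474  821.23633509] [-0.275 -0.043  1.07  -0.004  1.354 -1.571] 13.1833
[[-0.697  0.273  0.663]
 [ 0.195  0.962 -0.191]
 [-0.69  -0.004 -0.724]]
tool comps of world up, out: [-0.68965678 -0.00389533 -0.72412593] [-0.72437629  0.01337184  0.68982329] tilt deg 46.397054110729044
```

{"name": "apply_moves", "arguments": {
  "steps": [0, 0, 0, 0, -0.1, 0, 0, 0, 0, 0, -0.2, 0, 0, 0, 0, 0, -0.3, 0, 0, 0, 0, 0, -0.4, 0, 0, 0, 0, 0, -0.5, 0, 0, 0, 0, 0, -0.6, 0, 0, 0, 0, 0, -0.7, 0, 0, 0, 0, 0, -0.78, 0, 0, 0, 0, 0, -0.81, 0, 0, 0, 0, 0, -0.81, 0, 0, 0, 0, 0, -0.81, 0, 0, 0, 0, 0, -0.81, 0]
}}

```text
clock: 14.18
eef_pos: [667.1, -163.6, 817.5]
eef_rot: [0.698, 0.097, 0.703, -0.099]
wrist_force: [-0.3, -0.7, -2.4]
grip_width: 0.496
grasp_force: 30.0
```

{"name": "apply_moves", "arguments": {
  "steps": [0, 0, 0, 0, 0, 0, 0, 0, 0, 0, 0, 0, 0, 0, 0, 0, 0, 0, 0, 0, 0, 0, 0, 0, 0, 0, 0, 0, 0, 0, 0, 0, 0, 0, 0, 0, 0, 0, 0, 0, 0, 0, 0, 0, 0, 0, 0, 0]
}}

```text
clock: 14.85
eef_pos: [667.1, -163.5, 819.4]
eef_rot: [0.699, 0.096, 0.702, -0.099]
wrist_force: [0.2, -0.3, -2.9]
grip_width: 0.493
grasp_force: 30.0
```

```bash
python3 o.py; python3 - <<'E'
from h import *
e=robot.get_obs()["eef_pos"]; s=robot.read_camera("side"); w=robot.read_camera("wrist")
u=proj(cam("side"),e).astype(int).clip([70,52],[570,348]); print(u)
cv2.imwrite("pics/z5.png",np.hstack([cv2.resize(s[u[1]-52:u[1]+53,u[0]-70:u[0]+70],(400,300)),cv2.resize(w,(400,300))]))
E
```

```text
[ 667.07990285 -163.51562935  819.37537061] [-0.276 -0.391  1.79  -0.004  0.176 -1.571] 14.85
[[-0.005  0.273  0.962]
 [-0.003  0.962 -0.273]
 [-1.    -0.004 -0.004]]
tool comps of world up, out: [-0.99998293 -0.00409616 -0.00416782] [-0.00422657  0.01404842  1.00027035] tilt deg 0.3348234247239219
[241  52]
```

View pics/z5.png

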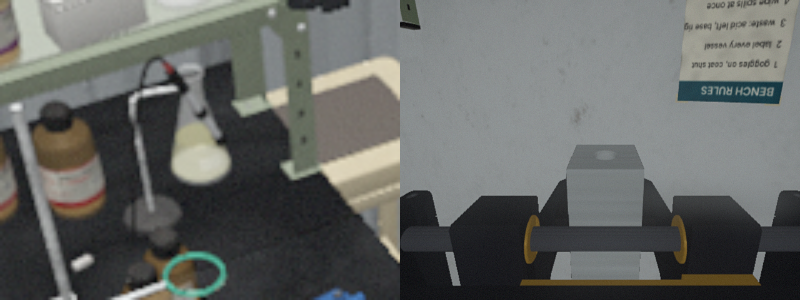

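The wrist picture is upside down, as the inverted wall sign shows, so the hole it sees is the dimple end, pointing down. The deep end that went onto the pin faces up, tilted 0.3°, and the block is still in the gripper.

```bash
python3 -c "
from plant import robot
print(robot.sign_off())"
```

```text
the job is handed in; nothing more can be done
None
```

The job is handed in: the first end tried seated fully against the gauge plate, so it is the deep well, and the block is now held still about 82 cm above the worktop with that well facing up (gripper 0.3° off vertical); the verdict was not shown.

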